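# Roll the sample drum bung-up and lay it in the decanting cradle

## Task

The small steel sample drum lies on its side with its bung pointing towards the robot. Roll it along the bench, away from the robot, until the bung is on top, and only then lift it and lay it down in the V saddles of the decanting cradle, a rubber hoop in each, with the bung still on top. Leave the other things where they are.

Things in the scene. Friction and masses are not known exactly. Their poses are not given: they have to be found in the camera images.
- drum_axis (a point): the drum's middle, on its axis (as drum), but with axes that tell the bung's side: y is the drum's axis, z points square to it to the bung's side, so z is vertical when the bung is on top; at the start it leans 50 to 105 degrees from vertical, to the robot. Between the hoops the shell is free for fingers from y = -62 to +20 mm
- bung (a point): top of the bung, a dark steel round plug 29 mm in diameter with a cross bar, 5 mm proud of the shell (34 mm from the drum's axis, so within the hoops), 37 mm from the drum's middle along its y axis; same axes as drum_axis. A small rib on each end face of the drum runs from the axis towards the bung's side
- cradle_seat (a point): decanting cradle, fixed: grey base plate 110 x 176 x 10 mm, two 45-degree V saddles 20 mm wide, middles 70 mm either side of its centre along y, for the drum's hoops; outer lips leave 5 mm play; 60 mm high; open between the saddles (120 mm). This point: the drum's middle when seated, 65 mm above the bench; y along the seated drum's axis (either way round), z up
- tin_box: red hinged tin box, 90 x 128 x 38 mm, lying flat at the left; origin at the centre of its underside
- masking_tape: roll of masking tape lying flat, 105 mm diameter, 48 mm high, at the left; origin at the centre of its underside
- clear_cup: clear plastic cup, 75 mm rim diameter, 100 mm high, upright in the middle at the back; origin at the centre of its underside
- sanding_block: brown sanding block, 112 x 62 x 26 mm, at the back right; origin at the centre of its underside
- marker: white felt marker with a dark cap, 140 x 16 x 16 mm, lying between the drum and the cradle, pointing away from the robot; origin at the centre of its underside
- spatula: spatula with a wooden grip, 228 x 30 x 14 mm, lying at the right, pointing away from the robot; origin at the centre of its underside
- drum: small steel drum lying on its side, 0.45 kg: smooth shell 58 mm diameter, 170 mm long; round each end a black rubber hoop 70 mm diameter, 16 mm wide, middle 70 mm from the drum's middle; it rolls on them, shell and hoops turn as one. Origin at the drum's middle, on its axis, 35 mm above the bench; y along the axis; x and z say nothing of where the bung is

How it is judged:
On the way:
1. the drum, still on the bench, has been rolled until the bung is on top (within 17 degrees) (angle between bung's own z axis and vertical below 0.3 rad and height (world z) of drum_axis below 0.04 m), for 0.2 s.
At the end, for the whole second after the job is handed in: The drum rests in both saddles of the cradle, its middle within 12 mm of the seat point and within 4 mm of the seated height, its axis within 6 degrees of the cradle's, the bung on top within 20 degrees, at rest (angle between bung's own z axis and vertical below 0.35 rad and distance between drum_axis and cradle_seat below 0.012 m and angle between the y axis of drum_axis and the y axis of cradle_seat, either way round below 0.1 rad and z of drum_axis in the frame of cradle_seat between -0.006 and 0.004 m and linear speed of drum below 0.02 m/s); the robot touches nothing.
It fails at once if the drum is lifted off the bench while its bung is more than 35 degrees from the top (height (world z) of drum_axis above 0.05 m and angle between bung's own z axis and vertical above 0.6 rad).
It fails at once if another thing is moved by more than 30 mm (distance of any of tin_box, masking_tape, clear_cup, sanding_block, marker, spatula from where it was at the start of the episode above 0.03 m).
It also fails if it takes over 56 s, if anything falls off the work surface, if the arm or the gripper's body presses on something with over 40 N, if the wrist force passes 120 N, or if a joint passes its speed limit or range.

## Robot

A 6-joint arm with a two-finger parallel gripper is mounted at the origin on a cart in front of the work surface, level with it; the furniture and walls round the work are solid. World frame = base frame: x ahead of the robot, y to its left, z up, the work surface at z = 0. Lengths are in m, angles in rad, forces in N, time in s.
With the tool pointing down it reaches from about 0.425 to 0.95 m from the base axis. Payload 3.5 kg.
Tool frame: the origin (TCP) lies where the fingers leave the gripper's body, on its centre line; the fingertips stand 73 mm ahead of it and the grasp point (between the pads) lies 54 mm ahead of it (robot.nose_length is the distance from the TCP to the fingertips, in m); z points along the fingers, y is the line along which they close (so a half turn about z gives the same grasp; the last joint's range is limited). The gripper opens to 85 mm and grips with 20 to 120 N. Pads are 22 mm wide; open, the fingers measure 114 mm over their backs; the gripper's body (76 mm by 85 mm) begins 54 mm behind the grasp point. The pads swing forward as they close: fully open they stand 13 mm farther back than shut.
Start: joints at [1.039, 0.286, 1.577, -0, 1.279, -0.15], TCP at [0.251, 0.626, 0.304] pointing down, gripper open.
Joint ranges: [-2.77, 2.77], [-0.9, 2.22], [0.21, 2.48], [-1.53, 4.67], [0.24, 2.81], [-2.84, 2.84]. Speed limits (rad/s): [2.79, 2.79, 3.14, 3.14, 3.14, 3.14].

## Interface

Orientations are given as a unit quaternion [x, y, z, w].
In Python, from cell import robot gives the robot as it stands.
- The arm moves only by the shell command python3 -m inch 'ROWS' [OPENING] [FORCE]. ROWS is JSON, a list of rows, each a list of 6 numbers: the shift along the world's x, y, z in cm, then the turn, a rotation vector about the world's x, y, z in degrees. In form: [[tx, ty, tz, rx, ry, rz], ...]. A call has 1 to 12 rows; each row is the pose to reach, as a shift and turn from the pose commanded when the call began; what a row does not reach only later rows make up. A row lasts 1/8 s, in which the tool goes at most 62.5 mm and 10.7 degrees, less where a joint would pass 70% of its speed; a pose out of reach is approached as far as the arm can. A call with a gripper value outside its range is refused whole. OPENING is the opening, from 0 (shut) to 1 (fully open), set as the call begins (- or left out, the last holds). The fingers move at their own pace and stop on an object; FORCE is the grip in N (left out, the last holds). Time passes only in rows, so rows that repeat a pose let the fingers close. It gives the time, the measured TCP pose, the force, the opening and the grip force at its end, in the units of the state.
- robot.read_state(): the state, without advancing time (a new reading comes with each control period).
- robot.read_camera(name): name is "scene" or "top"; returns a dict with "img" (384x512x3 uint8, red, green, blue), "mtx" (3x3 intrinsics, pixels), "k1" (the pictures are not rectified: a ray, as slopes to the right and down, at radius r is drawn at 1 + k1 r^2 times it, then the intrinsics apply), "rvec" (rotation vector, rad) and "tvec" (3), from world to camera coordinates, as OpenCV has them. Camera axes: x right, y down, z forward; pixel columns grow to the right and rows downward; lengths in m; the calibration is good to about 2 mm. A picture is of the moment at which its call begins. There is no depth.
- robot.close_job(): hands the job in; it is judged then, once.
The state is a dict: "time": time; "qpos": joint angles; "dq": joint speeds; "joint_efforts": joint torques, N m; "ee_pos": TCP position; "eef_rot": TCP orientation; "ft_force": force on the tool from outside, world axes, zero at the start; "ft_torque": the same for the moment, N m; "finger_gap": finger opening in m; "finger_force": force on a finger pad.
Only numpy, scipy, OpenCV 4.12 (cv2) and the standard library are available. Lean on these libraries where they do the work, as an engineer would, in place of code of your own. Each camera call takes 0.05 s, during which the arm holds its last target. There are 200 camera calls.

## Working session

There is one attempt and no reset: what is moved stays moved. The work goes in short steps, Python scripts to look and compute and a shell command to move; the robot and the scene stay as the last step left them, time stands still between calls to the robot, and variables do not carry over. Pictures are saved under pics/ and viewed, at most 10 in all, crops included, and the job is handed in when it is done.

```bash
mkdir -p pics; ls
cat > h.py <<'E'
import numpy as np, cv2
from cell import robot
from scipy.optimize import least_squares
def snap(n,f):
    c=robot.read_camera(n); cv2.imwrite(f,cv2.cvtColor(c["img"],cv2.COLOR_RGB2BGR)); return c
def save(n,c):
    np.savez(n,**{k:c[k] for k in("mtx","k1","rvec","tvec","img")})
def proj(c,P):
    P=np.atleast_2d(P).astype(float); R,_=cv2.Rodrigues(np.array(c["rvec"],float).ravel()); q=P@R.T+np.array(c["tvec"],float).ravel()
    s=q[:,:2]/q[:,2:]; r2=(s**2).sum(1,keepdims=True); s=s*(1+float(c["k1"])*r2); K=np.array(c["mtx"])
    return s*[K[0,0],K[1,1]]+[K[0,2],K[1,2]]
def onplane(c,uv,z):
    return least_squares(lambda p:(proj(c,[p[0],p[1],z])[0]-uv),[0.6,0]).x
def tri(c1,u1,c2,u2):
    r=least_squares(lambda p:np.r_[proj(c1,p)[0]-u1,proj(c2,p)[0]-u2],[0.6,0,0.04]); return r.x,np.sqrt(2*r.cost)
E
python3 - <<'E'
from h import *
for n in("scene","top"):
    c=snap(n,f"pics/{n}0.png"); save(f"{n}0.npz",c); R,_=cv2.Rodrigues(np.array(c["rvec"]).ravel()); print(n,c["k1"],-R.T@np.array(c["tvec"]).ravel(),R[2])
s=robot.read_state();print(s)
E
```

```text
pics
scene 0.034445468292987225 [-0.13573405 -0.63283314  0.54041137] [ 0.67370717  0.58821346 -0.44735175]
top 0.005474070276348805 [ 0.33990505 -0.01876589  1.56788303] [ 0.15402758  0.01708288 -0.98791886]
{'time': 0.1, 'qpos': array([ 1.03904455e+00,  2.87126317e-01,  1.57805640e+00, -3.38977047e-05,
        1.27858870e+00, -1.50024781e-01]), 'dq': array([-0.00024853, -0.00326743, -0.00225238, -0.00213693, -0.00089651,
       -0.00063263]), 'joint_efforts': array([ 5.51605626e-04, -4.07291722e+01, -2.93701154e+01, -1.58221560e-04,
        3.39914419e-03,  7.49739204e-07]), 'ee_pos': array([0.25121809, 0.6260289 , 0.30263852]), 'eef_rot': array([ 1.89701860e-01,  9.81841137e-01, -1.03211703e-03, -3.48914016e-04]), 'ft_force': array([ 0.49496227,  0.14920842, -0.43906929]), 'ft_torque': array([ 0.00821187, -0.01924055, -0.01292736]), 'finger_force': 0.0, 'finger_gap': 0.08514569616736321}
```

View pics/scene0.png

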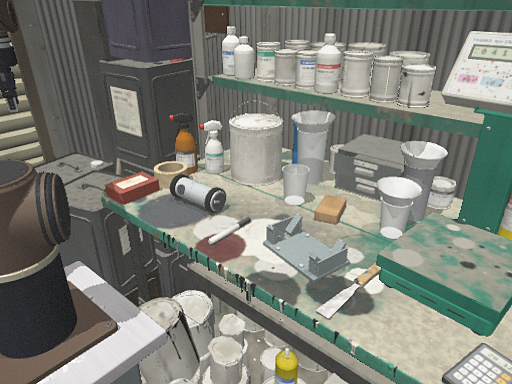

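View pics/top0.png

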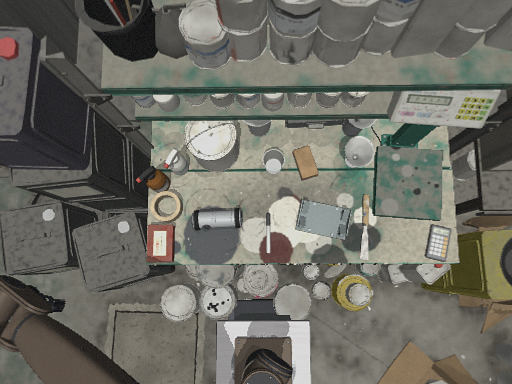

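The scene view shows the drum at about (198,194), the cradle at (305,245), and the marker at (230,230). In the top view the drum is at (218,218), the cradle at (323,218) and the marker at (268,232). I'll enlarge both.

Run:
```python
import cv2,numpy as np
s=cv2.imread("pics/scene0.png");t=cv2.imread("pics/top0.png")
a=cv2.resize(s[165:285,160:360],None,fx=4,fy=4,interpolation=cv2.INTER_CUBIC)
cv2.imwrite("pics/s1.png",a)
b=cv2.resize(t[180:260,180:360],None,fx=4.4,fy=4.4,interpolation=cv2.INTER_CUBIC)
cv2.imwrite("pics/t1.png",b)
```

```text
(no output)
```

View pics/s1.png

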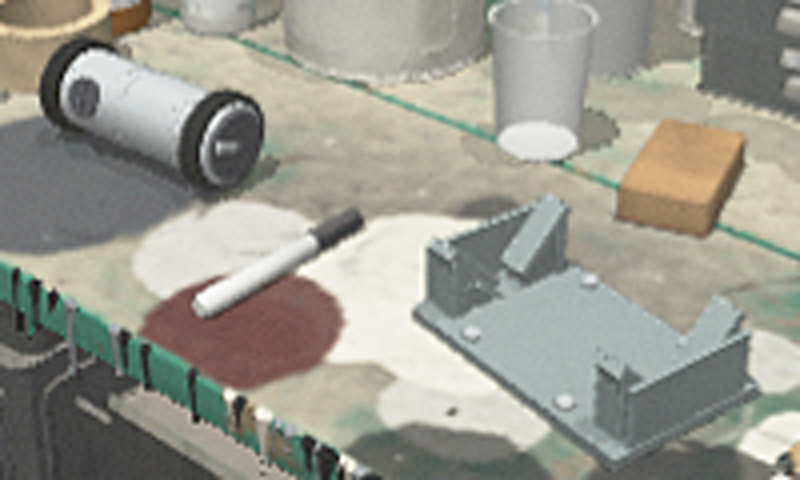

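View pics/t1.png

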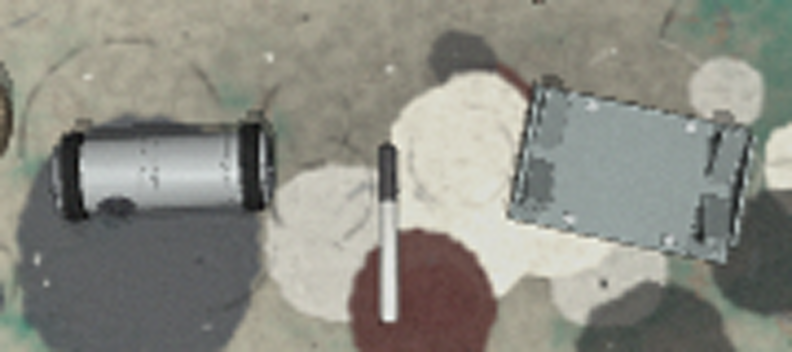

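The scene crop shows the bung at about (84,95), the right end face around (232,143), and cradle plate corners at (415,312), (612,466) and (758,392). The top crop shows the left hoop spanning y 130–222, the right hoop y 122–212, the bung at about (117,206), and cradle corners at (541,84), (755,126), (727,262) and (509,216). Next I'll fit both poses and overlay them.

```bash
cat > fit.py <<'E'
from h import *
th=np.linspace(0,2*np.pi,60)
def axes(yaw): return np.array([-np.sin(yaw),np.cos(yaw),0]),np.array([np.cos(yaw),np.sin(yaw),0])
def ring(p,h,r):  # p: x,y,z,yaw
    a,b=axes(p[3]); return np.array(p[:3])+a*h+r*(np.cos(th)[:,None]*b+np.sin(th)[:,None]*[0,0,1])
def bungpt(p,roll,h=.037,r=.034):  # roll: lean towards -b (robot)
    a,b=axes(p[3]); return np.array(p[:3])+a*h+r*(np.cos(roll)*np.array([0,0,1])-np.sin(roll)*b)
def hoop(p,s): return np.vstack([ring(p,s*.062,.035),ring(p,s*.078,.035)])
def S(x,y): return 160+x/4,165+y/4
def T(x,y): return 180+x/4.4,180+y/4.4
E
cat > f1.py <<'E'
from fit import *
s=np.load("scene0.npz");t=np.load("top0.npz")
def res(p):
    L,R=hoop(p,1),hoop(p,-1);tl,tr=proj(t,L),proj(t,R);sl,sr=proj(s,L),proj(s,R)
    el,er=ring(p,.085,.029),ring(p,-.085,.029)
    return np.array([tl[:,1].min()-T(0,130)[1],tl[:,1].max()-T(0,222)[1],tr[:,1].min()-T(0,121)[1],tr[:,1].max()-T(0,211)[1],
     proj(t,el)[:,0].min()-T(53,0)[0],proj(t,er)[:,0].max()-T(274,0)[0],
     sl[:,0].min()-S(39,0)[0],sl[:,1].min()-S(0,38)[1],sr[:,1].max()-S(0,191)[1],sr[:,0].min()*0,
     proj(s,er)[:,0].max()-S(265,0)[0]])
f=least_squares(res,[.6,.15,.035,0]);print("drum",f.x,f.fun.round(1))
p=f.x.copy()
g=least_squares(lambda r:np.r_[proj(s,bungpt(p,r[0]))[0]-S(83,95),.5*(proj(t,bungpt(p,r[0]))[0]-T(117,206))],[1.2]);print("lean",np.degrees(g.x),g.fun)
def cp(q,x,y,z):
    a,b=axes(q[3]);return np.array([q[0],q[1],q[2]])+b*x+a*y+np.array([0,0,z])
K=[(t,T(541,84),.055,.088,.01),(t,T(755,126),.055,-.088,.01),(t,T(727,262),-.055,-.088,.0),(t,T(509,216),-.055,.088,.005),
   (s,S(414,310),-.055,.088,.01),(s,S(614,468),-.055,-.088,0),(s,S(760,392),.055,-.088,.005)]
h=least_squares(lambda q:np.concatenate([proj(c,cp(q,x,y,z))[0]-u for c,u,x,y,z in K]),[.6,-.2,0,-.2]);print("cradle",h.x,h.fun.round(1))
a=cv2.resize(cv2.cvtColor(s["img"],4)[165:285,160:360],None,fx=4,fy=4);b=cv2.resize(cv2.cvtColor(t["img"],4)[180:260,180:360],None,fx=4,fy=4)
def dr(im,c,P,o,col,cl=True): cv2.polylines(im,[np.int32((proj(c,P)-o)*4)],cl,col,1)
for im,c,o in((a,s,(160,165)),(b,t,(180,180))):
    for hh in(.062,.078,-.062,-.078): dr(im,c,ring(p,hh,.035),o,(0,0,255))
    dr(im,c,ring(p,-.085,.029),o,(0,255,0))
    dr(im,c,np.array([bungpt(p,g.x[0])+.0145*(np.cos(q)*axes(p[3])[0]+np.sin(q)*(np.cos(g.x[0])*axes(p[3])[1]+np.sin(g.x[0])*np.array([0,0,1]))) for q in th]),o,(255,0,255))
    for z in(0,.01): dr(im,c,np.array([cp(h.x,*k,z) for k in((-.055,-.088),(-.055,.088),(.055,.088),(.055,-.088))]),o,(255,0,0))
    for y in (.06,.08,-.06,-.08): dr(im,c,np.array([cp(h.x,.055,y,.06),cp(h.x,-.055,y,.06)]),o,(0,255,255))
cv2.imwrite("pics/ov.png",cv2.resize(np.vstack([a,np.pad(b,((0,0),(0,80),(0,0)))]),(768,768))[:768])
cv2.imwrite("pics/ov.png",cv2.resize(cv2.imread("pics/ov.png"),(600,600)))
m=[onplane(t,T(388,318),.01),onplane(t,T(388,145),.01)];print("marker",m)
E
python3 f1.py
```

```text
drum [0.49740187 0.15526985 0.03414167 0.04893205] [ 0.3 -0.2  0.2  0.1 -0.6  0.  -0.2 -0.6  0.6  0.   0.8]
lean [64.08859535] [-0.71722495 -0.30635331 -0.12008011  0.58521555]
cradle [ 4.96966291e-01 -2.15747817e-01  1.69900154e-04 -2.20668091e-01] [-0.9 -0.4 -0.4  0.6 -0.4  0.5 -0.   0.1 -0.3 -1.4  0.5  1.8  0.9 -0.5]
marker [array([ 0.38240696, -0.02068003]), array([ 0.51999413, -0.02171895])]
```

View pics/ov.png

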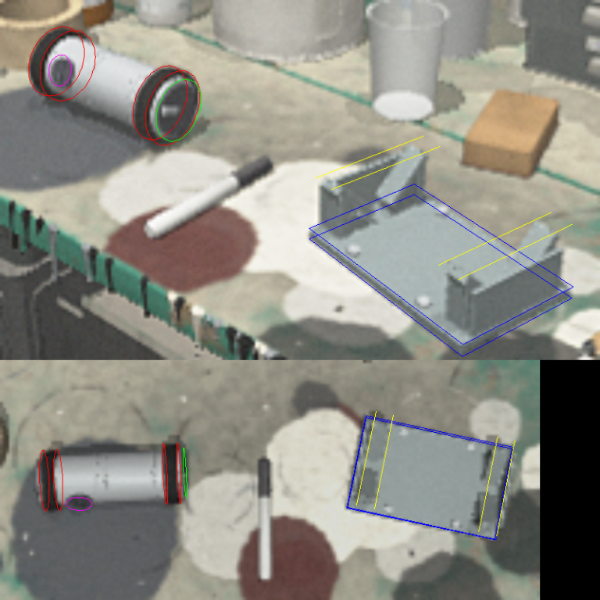

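The fit is good: drum at (0.497, 0.155) with yaw 2.8° and lean about 64°, cradle at (0.497, −0.216) with yaw −12.6°. I'll move above the drum, straddling it 4 mm short of its middle on the side away from the bung.

```bash
python3 -m inch '[[2.5,-4.7,-1,0,0,-6.5],[5,-9.5,-2,0,0,-13],[7.5,-14,-3,0,0,-20],[10,-19,-4,0,0,-26],[12.5,-24,-5,0,0,-33],[15,-28.5,-6,0,0,-39],[17.5,-33,-7,0,0,-46],[20,-38,-8,0,0,-52],[22.3,-43,-9,0,0,-59],[24.6,-47.5,-10,0,0,-65.3],[24.6,-47.5,-10,0,0,-65.3],[24.6,-47.5,-10,0,0,-65.3]]' 1 40
python3 - <<'E'
from h import *
c=snap("scene","pics/s2.png");d=snap("top","pics/t2.png");a=c["img"][130:280,110:310];b=d["img"][150:270,150:310]
cv2.imwrite("pics/c2.png",cv2.cvtColor(np.hstack([cv2.resize(a,(400,300)),cv2.resize(b,(400,300))]),4))
E
```

```text
time: 1.6
ee_pos: [0.4971, 0.1515, 0.2036]
eef_rot: [0.689, 0.724, -0.0, -0.0]
ft_force: [-0.5, 0.0, 0.3]
finger_gap: 0.0855
finger_force: 0.0
```

View pics/c2.png

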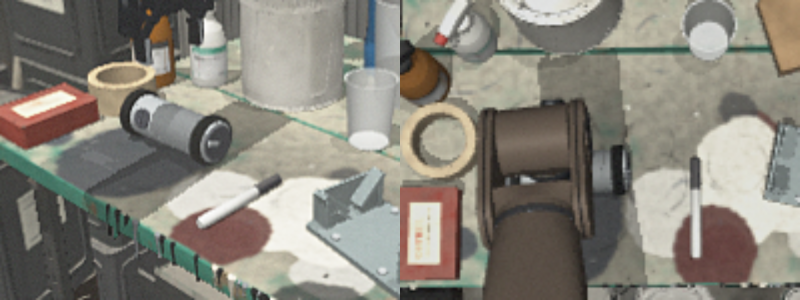

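The gripper hangs above the drum (drum at about (175,125) in the left half) and nothing has been disturbed. I'll descend around it and narrow the fingers into a loose cage.

```bash
python3 -m inch '[[0,0,-3,0,0,0],[0,0,-6,0,0,0],[0,0,-8,0,0,0],[0,0,-10,0,0,0],[0,0,-11,0,0,0],[0,0,-12,0,0,0],[0,0,-12,0,0,0]]' && python3 -m inch '[[0,0,0,0,0,0],[0,0,0,0,0,0],[0,0,0,0,0,0],[0,0,0,0,0,0]]' 0.76 20
```

```text
time: 2.58
ee_pos: [0.4972, 0.1517, 0.0836]
eef_rot: [0.689, 0.725, -0.0, -0.0]
ft_force: [-0.1, 1.1, 0.7]
finger_gap: 0.0854
finger_force: 0.0
time: 3.08
ee_pos: [0.4976, 0.1514, 0.0841]
eef_rot: [0.689, 0.724, 0.0, 0.0]
ft_force: [0.1, 0.1, 0.4]
finger_gap: 0.0649
finger_force: 0.0
```

```bash
python3 -m inch '[[0.3,0.01,0,0,0,0],[0.7,0.03,0,0,0,0],[1.1,0.05,0,0,0,0],[1.5,0.07,0,0,0,0],[1.9,0.09,0,0,0,0],[2.3,0.11,0,0,0,0],[2.7,0.13,0,0,0,0],[3.1,0.15,0,0,0,0],[3.5,0.17,0,0,0,0],[3.8,0.19,0,0,0,0],[4.1,0.2,0,0,0,0],[4.1,0.2,0,0,0,0]]' && python3 -m inch '[[0,0,0,0,0,0],[0,0,0,0,0,0],[0,0,0,0,0,0],[0,0,0,0,0,0]]'
python3 - <<'E'
from h import *
c=snap("scene","pics/s3.png");d=snap("top","pics/t3.png");save("scene3.npz",c);save("top3.npz",d);a=c["img"][150:225,155:255]
cv2.imwrite("pics/c3.png",cv2.cvtColor(cv2.resize(a,(800,600),interpolation=2),4))
E
```

```text
time: 4.58
ee_pos: [0.5387, 0.1534, 0.084]
eef_rot: [0.689, 0.724, 0.0, 0.0]
ft_force: [0.7, -0.1, -0.0]
finger_gap: 0.0651
finger_force: 0.0
time: 5.08
ee_pos: [0.5385, 0.1534, 0.084]
eef_rot: [0.689, 0.724, 0.0, 0.0]
ft_force: [0.3, 0.1, -0.1]
finger_gap: 0.0651
finger_force: 0.0
```

View pics/c3.png

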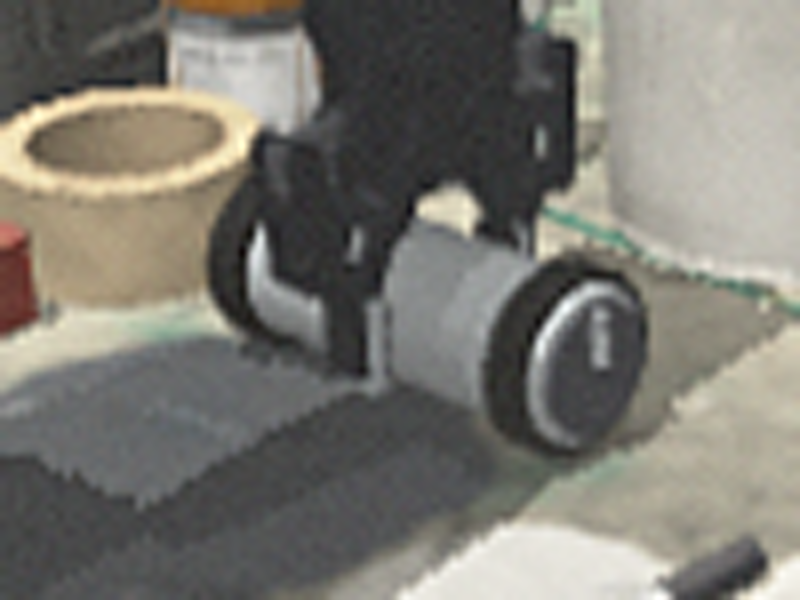

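The end face's rib now runs nearly upright, from about (600,370) to (604,310) in the crop, and the end-face rim spans x 530–647. I'll quantify the roll.

```bash
cat > f3.py <<'E'
from fit import *
s=np.load("scene3.npz")
U=lambda x,y:np.array([155+x/8,150+y/8])
def res(q):
    p=[q[0],q[1],.035,q[2]];e=proj(s,ring(p,-.085,.029));R=proj(s,hoop(p,-1));L=proj(s,hoop(p,1))
    return np.array([e[:,0].max()-U(647,0)[0],e[:,1].max()-U(0,448)[1],R[:,1].max()-U(0,457)[1],R[:,1].min()-U(0,256)[1],R[:,0].min()-U(482,0)[0],L[:,0].min()-U(208,0)[0],(q[2]-.049)*50])
f=least_squares(res,[.536,.155,.049]);print(f.x,f.fun.round(2));p=[f.x[0],f.x[1],.035,f.x[2]]
for d in(-20,-10,0,10,20,64):
    r=np.radians(d);print(d,[((proj(s,bungpt(p,r,-.087,k))[0]-U(0,0))*8).round() for k in(0,.012,.025)])
E
python3 f3.py
```

```text
[0.5382771  0.15753919 0.04507655] [ 0.87 -0.    0.18 -0.39 -0.37 -0.51 -0.2 ]
-20 [array([603., 370.]), array([609., 336.]), array([617., 300.])]
-10 [array([603., 370.]), array([605., 337.]), array([608., 301.])]
0 [array([603., 370.]), array([601., 339.]), array([600., 305.])]
10 [array([603., 370.]), array([597., 341.]), array([591., 310.])]
20 [array([603., 370.]), array([593., 345.]), array([583., 317.])]
64 [array([603., 370.]), array([581., 367.]), array([557., 365.])]
```

```bash
python3 -m inch '[[0,0,0,0,0,0],[0,0,0,0,0,0],[0,0,0,0,0,0],[0,0,0,0,0,0],[0,0,0,0,0,0],[0,0,0,0,0,0]]' 0.5 60
python3 - <<'E'
from h import *
c=snap("scene","pics/s4.png");d=snap("top","pics/t4.png");save("scene4.npz",c)
a=cv2.resize(c["img"][150:225,155:255],(400,300),interpolation=2);e=cv2.resize(c["img"][180:210,215:240],(360,300),interpolation=2)
cv2.imwrite("pics/c4.png",cv2.cvtColor(np.hstack([a,e]),4))
E
```

```text
time: 5.92
ee_pos: [0.5387, 0.1534, 0.0843]
eef_rot: [0.689, 0.724, 0.0, 0.0]
ft_force: [-1.5, -0.6, 4.7]
finger_gap: 0.0567
finger_force: 63.6
```

View pics/c4.png

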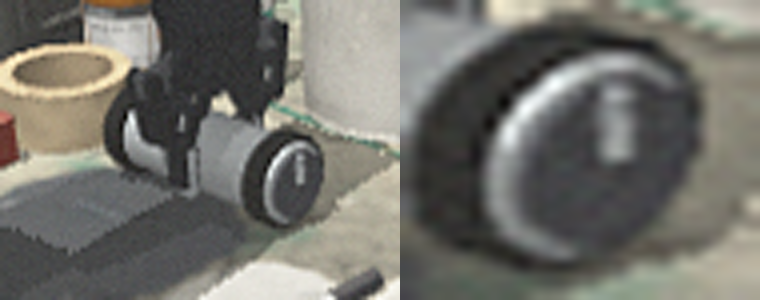

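The rib is upright, so the bung is on top to within a few degrees, and the grip is firm. I'll lift, carry and hover above the cradle.

```bash
python3 -m inch '[[0,0,0.8,0,0,0],[0,0,2,0,0,0],[0,0,4,0,0,0],[0,0,6,0,0,0],[0,0,8,0,0,0],[0,0,9,0,0,0],[0,0,9,0,0,0]]' && python3 -m inch '[[-0.2,-2,0,0,0,-1],[-0.6,-5.5,0,0,0,-2.5],[-1,-9.5,0,0,0,-4],[-1.5,-13.5,0,0,0,-5.6],[-2,-17.5,0,0,0,-7.3],[-2.5,-21.5,0,0,0,-9],[-2.9,-25.5,0,0,0,-10.6],[-3.4,-29.5,0,0,0,-12.3],[-3.8,-33.5,0,0,0,-14],[-4.1,-36,0,0,0,-15],[-4.26,-37.3,0,0,0,-15.5],[-4.26,-37.3,0,0,0,-15.5]]' && python3 -m inch '[[0,0,-1,0,0,0],[0,0,-2,0,0,0],[0,0,-3,0,0,0],[0,0,-3,0,0,0],[0,0,-3,0,0,0]]'
python3 - <<'E'
from h import *
c=snap("scene","pics/s5.png");d=snap("top","pics/t5.png");save("scene5.npz",c);save("top5.npz",d)
cv2.imwrite("pics/c5.png",cv2.cvtColor(cv2.resize(c["img"][185:290,255:360],(600,600),interpolation=2),4))
E
```

```text
time: 6.9
ee_pos: [0.539, 0.1534, 0.1754]
eef_rot: [0.689, 0.724, 0.001, 0.001]
ft_force: [0.5, 0.8, -4.7]
finger_gap: 0.0569
finger_force: 64.7
time: 8.4
ee_pos: [0.4952, -0.2202, 0.1733]
eef_rot: [0.781, 0.624, -0.0, -0.001]
ft_force: [0.6, 0.0, -3.8]
finger_gap: 0.0566
finger_force: 64.7
time: 9.02
ee_pos: [0.496, -0.2195, 0.144]
eef_rot: [0.781, 0.625, 0.0, 0.0]
ft_force: [0.0, 0.3, -3.9]
finger_gap: 0.0565
finger_force: 64.7
```

View pics/c5.png

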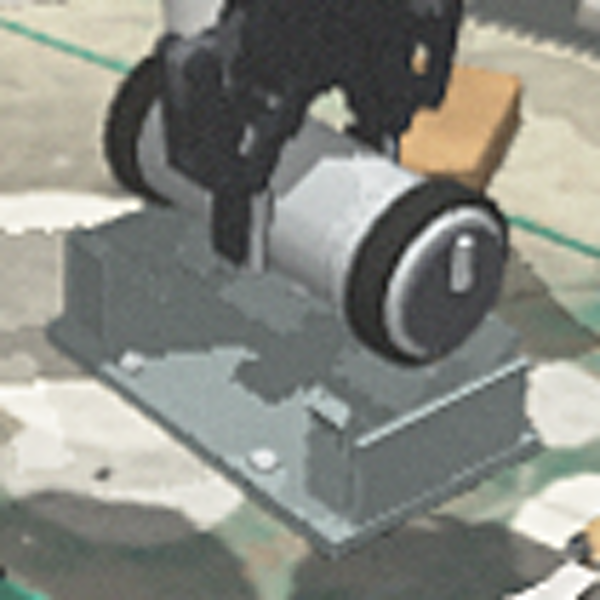

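The drum hovers over the cradle with the rib upright at about (463,265). I'll check the axial alignment: right hoop's left edge x 343 and bottom y 366, left hoop's left edge x 104, end-face right edge x 509.

```bash
cat > f5.py <<'E'
from fit import *
s=np.load("scene5.npz");k=600/105
U=lambda x,y:np.array([255+x/k,185+y/k])
def ext(p):
    e=proj(s,ring(p,-.085,.029));R=proj(s,hoop(p,-1));L=proj(s,hoop(p,1));return np.array([e[:,0].max(),R[:,1].max(),R[:,1].min(),R[:,0].min(),L[:,0].min()])
m=np.array([U(509,0)[0],U(0,366)[1],U(0,176)[1],U(343,0)[0],U(104,0)[0]])
exp=[.497,-.2158,.095,-.2207];print("pred-meas px",(ext(exp)-m).round(2))
f=least_squares(lambda q:np.r_[ext(q)-m,(q[3]+.2207)*50,(q[2]-.095)*500],exp);print(f.x,f.fun.round(2))
a,b=axes(-.2207);d=f.x[:3]-exp[:3];print("axial,cross mm",1000*d@a,1000*d@b)
E
python3 f5.py
```

```text
pred-meas px [ 1.41  0.36 -0.48  0.03 -0.37]
[ 0.49767262 -0.21456859  0.09445232 -0.2258351 ] [ 0.94  0.26 -0.52 -0.48 -0.51 -0.26 -0.27]
axial,cross mm 1.3487895971002422 0.3867383033249701
```

Aligned within about 1 mm. I'll lower it slowly.

```bash
python3 -m inch '[[0,-0.05,-0.6,0,0,0],[0,-0.05,-1.2,0,0,0],[0,-0.05,-1.8,0,0,0],[0,-0.05,-2.2,0,0,0],[0,-0.05,-2.5,0,0,0],[0,-0.05,-2.7,0,0,0],[0,-0.05,-2.7,0,0,0]]' && python3 -m inch '[[0,0,-0.1,0,0,0],[0,0,-0.2,0,0,0],[0,0,-0.3,0,0,0],[0,0,-0.3,0,0,0]]'
```

```text
time: 10.0
ee_pos: [0.4967, -0.2202, 0.1207]
eef_rot: [0.78, 0.625, -0.0, -0.0]
ft_force: [-8.1, 8.4, 19.4]
finger_gap: 0.0565
finger_force: 67.4
time: 10.5
ee_pos: [0.4969, -0.2203, 0.1205]
eef_rot: [0.78, 0.626, -0.001, -0.001]
ft_force: [-13.9, 12.0, 34.2]
finger_gap: 0.0567
finger_force: 69.1
```

It met resistance about 6 mm early, with a side force towards −x and +y. I'll ease up a little and look.

```bash
python3 -m inch '[[0,0,0.3,0,0,0],[0,0,0.4,0,0,0],[0,0,0.4,0,0,0]]'
python3 - <<'E'
from h import *
c=snap("scene","pics/s6.png");d=snap("top","pics/t6.png");save("scene6.npz",c);save("top6.npz",d)
a=cv2.resize(c["img"][195:285,255:360],(490,420),interpolation=2);b=cv2.resize(d["img"][190:250,288:360][:, :],(310,258),interpolation=2)
cv2.imwrite("pics/c6.png",cv2.cvtColor(np.hstack([a,np.pad(b,((0,162),(0,0),(0,0)))]),4))
E
```

```text
time: 10.88
ee_pos: [0.4966, -0.2202, 0.1209]
eef_rot: [0.78, 0.625, -0.0, 0.0]
ft_force: [-4.6, 5.8, 14.2]
finger_gap: 0.0565
finger_force: 66.3
```

View pics/c6.png

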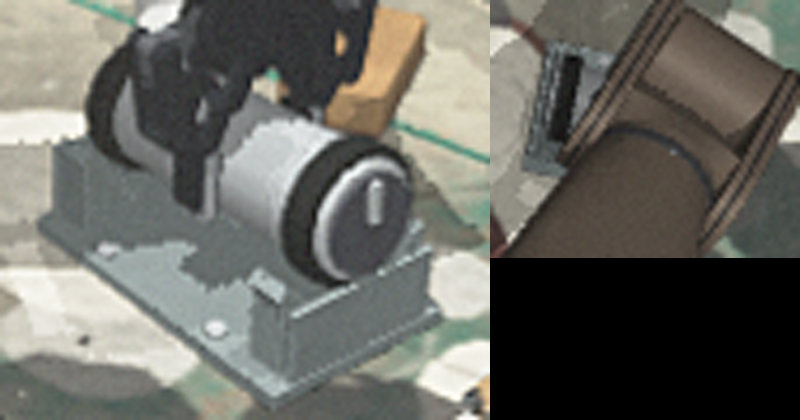

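The right-hand end sits high (end face at about (365,215), bottom at about (350,285)), probably on the outer lip or one V flank. The wrist moment should tell me where the contact is.

Run:
```python
from h import *
F=[];M=[]
for _ in range(4):
    robot.read_camera("top"); s=robot.read_state(); F.append(s["ft_force"]);M.append(s["ft_torque"])
F=np.mean(F,0)+[0,0,4.2];M=np.mean(M,0);print(F,M,s["ee_pos"])
y=-.2207;a=np.array([-np.sin(y),np.cos(y),0]);b=np.array([np.cos(y),np.sin(y),0])
print("F ax,cross,z",F@a,F@b,F[2]," M about ax,cross,z",M@a,M@b,M[2])
```

```text
[-5.61886933  6.36383773 18.13346364] [0.54544446 0.96622379 0.08195033] [ 0.4966167  -0.22018677  0.12087617]
F ax,cross,z 4.979437498183964 -6.875705448821795 18.133463638539176  M about ax,cross,z 1.0621922231715717 0.32069574882896484 0.08195032791468324
```

```bash
cat > f6.py <<'E'
from fit import *
s=np.load("scene6.npz");k=490/105
U=lambda x,y:np.array([255+x/k,195+y/k])
def ring2(p,h,r):
    a0,b=axes(p[3]);a=a0*np.cos(p[4])+np.array([0,0,1])*np.sin(p[4]);n=np.cross(b,a);return np.array(p[:3])+a*h+r*(np.cos(th)[:,None]*b+np.sin(th)[:,None]*n)
def ext(p):
    e=proj(s,ring2(p,-.085,.029));H=lambda q:proj(s,np.vstack([ring2(p,q*.062,.035),ring2(p,q*.078,.035)]));R,L=H(-1),H(1)
    return np.array([e[:,0].max()-.9,R[:,1].max(),R[:,1].min(),R[:,0].min(),L[:,0].min(),L[:,1].min()])
m=np.array([U(413,0)[0],U(0,286)[1],U(0,137)[1],U(281,0)[0],U(85,0)[0],U(0,25)[1]])
f=least_squares(lambda q:np.r_[ext(q)-m,(q[3]+.2207)*30],[.497,-.2158,.07,-.2207,0]);print(f.x,f.fun.round(2))
J=f.jac;print("sd",np.sqrt(np.diag(np.linalg.inv(J.T@J)))*.4)
q0=[.497,-.2158,-.2207];a,b=axes(q0[2]);W=lambda x,y,z:np.array([q0[0],q0[1],0])+b*x+a*y+np.array([0,0,z])
s5=np.load("scene5.npz");V=lambda x,y:np.array([255+x*105/600,185+y*105/600])
A,B=V(357,445),V(525,360)
for y in(-.080,-.084,-.088):
    print(y,[(z,(np.array([proj(s5,W(x,y,z))[0] for x in(-.05,.05)])-[255,185]).ravel().round(0)*600//105) for z in(.03,.04,.05,.06)])
g=least_squares(lambda v:np.r_[proj(s5,W(v[2],v[0],v[1]))[0]-A,proj(s5,W(v[3],v[0],v[1]))[0]-B],[-.085,.04,-.05,.05]);print("lip y,z,x1,x2",g.x)
E
python3 f6.py
```

```text
[ 0.51306677 -0.20606703  0.06150295 -0.205888   -0.01538031] [-0.21  0.54 -0.48 -0.11  0.36 -0.07  0.44]
sd [0.00505229 0.00333498 0.00364617 0.00991904 0.01235814]
-0.08 [(0.03, array([337., 480., 531., 382.])), (0.04, array([337., 457., 531., 360.])), (0.05, array([342., 434., 537., 342.])), (0.06, array([342., 411., 537., 320.]))]
-0.084 [(0.03, array([342., 485., 537., 388.])), (0.04, array([348., 462., 537., 365.])), (0.05, array([348., 440., 542., 342.])), (0.06, array([348., 417., 542., 325.]))]
-0.088 [(0.03, array([354., 491., 542., 394.])), (0.04, array([354., 468., 548., 371.])), (0.05, array([354., 445., 548., 348.])), (0.06, array([360., 422., 554., 325.]))]
lip y,z,x1,x2 [ 0.68503637 -0.77601957  0.75543446  0.98664216]
```

My cradle fit used the far and right corners in the top view, which may be the tall saddle and lip tops rather than the plate. That would bias the fit towards +x and −y, which matches the contact forces. I'll refit using only the clean edges.

```bash
cat > f7.py <<'E'
from fit import *
s=np.load("scene0.npz");t=np.load("top0.npz")
V=lambda x,y:np.array([255+x*105/600,185+y*105/600])
def cp(q,x,y,z):
    a,b=axes(q[2]);return np.array([q[0],q[1],0])+b*x+a*y+np.array([0,0,z])
def line(c,q,A,B,u):
    P,Q=proj(c,cp(q,*A))[0],proj(c,cp(q,*B))[0];d=(Q-P)/np.linalg.norm(Q-P);w=np.array(u)-P;return d[0]*w[1]-d[1]*w[0]
n0,n1=(-.055,.088,.0),(-.055,-.088,.0);l0,l1=(-.055,.088,.01),(.055,.088,.01)
def res(q,top=1,sc=1):
    r=[]
    if top: r+=[line(t,q,n0,n1,T(515,218)),line(t,q,n0,n1,T(620,241)),line(t,q,n0,n1,T(720,263)),line(t,q,l0,l1,T(511,208)),line(t,q,l0,l1,T(535,105)),line(t,q,l0,l1,T(523,155))]
    if sc: r+=list(proj(s,cp(q,-.055,-.088,0))[0]-(S(614,468)+V(330,558))/2 if 0 else proj(s,cp(q,-.055,-.088,0))[0]-(np.array(S(614,468))+V(330,558))/2)+list(proj(s,cp(q,-.055,.088,.01))[0]-(np.array(S(414,310))+V(47,330))/2)+list(.7*(proj(s,cp(q,.055,-.088,.005))[0]-(np.array(S(760,392))+V(544,440))/2))
    return np.array(r)
for a in((1,1),(0,1),(1,0)):
    f=least_squares(res,[.497,-.215,-.22],args=a);print(a,f.x,f.fun.round(1))
E
python3 f7.py
```

```text
(1, 1) [ 0.49668722 -0.21544187 -0.22302299] [-0.1 -0.1 -0.1  0.1  0.6  0.3  0.6  1.5 -0.3 -1.6  0.4  0.1]
(0, 1) [ 0.49692549 -0.21438305 -0.21727947] [ 0.5  1.2 -0.7 -1.6  0.2 -0.2]
(1, 0) [ 0.49681937 -0.21678466 -0.22743878] [ 0.1 -0.  -0.1 -0.2  0.2 -0. ]
```

The cradle position holds, with about 1 mm of axial uncertainty. I'll probe instead: lift 6 mm, shift about 2.5 mm along the axis towards +y, and lower again.

```bash
python3 -m inch '[[0,0,0.3,0,0,0],[0,0,0.6,0,0,0],[0.05,0.25,0.6,0,0,0],[0.05,0.25,0.6,0,0,0]]' && python3 -m inch '[[0,0,-0.2,0,0,0],[0,0,-0.4,0,0,0],[0,0,-0.6,0,0,0],[0,0,-0.8,0,0,0],[0,0,-0.8,0,0,0]]'
```

```text
time: 11.68
ee_pos: [0.4958, -0.2172, 0.123]
eef_rot: [0.781, 0.625, -0.0, -0.001]
ft_force: [0.3, 0.0, -3.7]
finger_gap: 0.0567
finger_force: 65.1
time: 12.3
ee_pos: [0.4962, -0.2179, 0.1163]
eef_rot: [0.781, 0.625, -0.0, -0.0]
ft_force: [-3.7, -0.3, 0.7]
finger_gap: 0.0564
finger_force: 65.3
```

It went past the old contact height, so the lip was the obstacle. I'll keep lowering with a 1 mm nudge to −x.

```bash
python3 -m inch '[[-0.1,0,-0.05,0,0,0],[-0.1,0,-0.1,0,0,0],[-0.1,0,-0.15,0,0,0],[-0.1,0,-0.2,0,0,0],[-0.1,0,-0.2,0,0,0],[-0.1,0,-0.2,0,0,0]]'
```

```text
time: 13.05
ee_pos: [0.4956, -0.2179, 0.1146]
eef_rot: [0.781, 0.625, -0.0, 0.0]
ft_force: [-4.5, -1.1, 5.5]
finger_gap: 0.0567
finger_force: 65.8
```

```bash
python3 -m inch '[[-0.05,0,-0.03,0,0,0],[-0.05,0,-0.05,0,0,0],[-0.05,0,-0.05,0,0,0]]' && python3 -m inch '[[0,0,0,0,0,0],[0,0,0,0,0,0],[0,0,0,0,0,0],[0,0,0,0,0,0],[0,0,0,0,0,0],[0,0,0,0,0,0]]' 1 && python3 -m inch '[[0,0,1,0,0,0],[0,0,3,0,0,0],[0,0,6,0,0,0],[0,0,10,0,0,0],[0,0,14,0,0,0],[0,0,18,0,0,0],[0,2,20,0,0,0],[0,7,20,0,0,0],[0,12,20,0,0,0],[0,17,20,0,0,0],[0,22,20,0,0,0],[0,25,20,0,0,0]]'
cat > f8.py <<'E'
from fit import *
c=snap("scene","pics/s8.png");d=snap("top","pics/t8.png");save("scene8.npz",c);save("top8.npz",d)
# dark hoop pixels / ascii view of the end face and the bung
g=cv2.cvtColor(c["img"],cv2.COLOR_RGB2GRAY);gt=cv2.cvtColor(d["img"],cv2.COLOR_RGB2GRAY)
p=[.497,-.2155,.065,-.2207]
print("pred end centre",proj(c,bungpt(p,0,-.087,0))[0],"rib top",[proj(c,bungpt(p,np.radians(k),-.087,.02))[0].round(1) for k in(-20,0,20)])
u,v=np.int32(proj(c,bungpt(p,0,-.087,0))[0]);print(u,v);print(g[v-13:v+12,u-18:u+13])
print("pred bung top",[proj(d,bungpt(p,np.radians(k)))[0].round(1) for k in(-20,0,20)],"hoops",[proj(d,hoop(p,k))[:,i].round(1)[[0,15,30,60,75,90]] for k in(1,-1) for i in(0,1)])
u,v=np.int32(proj(d,p[:3])[0]);print(u,v);np.set_printoptions(linewidth=300);print(gt[v-14:v+18,u-30:u+31])
E
python3 -c "
import numpy as np;np.set_printoptions(linewidth=300,threshold=10**6);exec(open('f8.py').read())"
```

```text
time: 13.42
ee_pos: [0.4955, -0.2179, 0.1146]
eef_rot: [0.781, 0.625, 0.0, 0.001]
ft_force: [-3.4, 0.1, 6.1]
finger_gap: 0.0564
finger_force: 65.8
time: 14.18
ee_pos: [0.4949, -0.2176, 0.1134]
eef_rot: [0.781, 0.625, 0.0, 0.0]
ft_force: [0.2, -0.2, -0.4]
finger_gap: 0.0852
finger_force: 0.0
time: 15.68
ee_pos: [0.4944, 0.0345, 0.3143]
eef_rot: [0.78, 0.625, 0.001, 0.0]
ft_force: [0.9, 0.3, 0.2]
finger_gap: 0.0855
finger_force: 0.0
pred end centre [334.92838446 248.24852063] rib top [array([338. , 239.5]), array([335.7, 240.1]), array([333.3, 241.7])]
334 248
[[222 227 217 131  62  59  67  74  68  67  62  57  39  65 169 237 233 204 182 154 145 156 150 123  62  83 165 184 175 166 165]
 [223 220 152  74  62  70  67  70  67  68  61  50 129 180 242 225 156 138 128 116 112 110 132 158 103  73 149 168 157 136 133]
 [224 182  91  60  64  69  65  70  69  62  44 136 234 246 222 158 113 102  90  73  73  67  79 106 115  64 123 150 139 140 144]
 [214 130  62  59  67  66  66  63  59  38  93 229 240 181 136 119  95  95 137 131  77  64  67  64 117  80 134 162 158 164 165]
 [148  72  59  64  70  70  
[... 10148 characters left out ...]
 226 208 166 150 135 142 166 165 166 163 165 164 165 163 162 163 164 164 165 163 164 165 160 162 164 163 159 164 140 140 145 144 144 102  58 105 103 106  88  97  67  50 177  99  74  77  81  78  75  73  75]
 [223 224 224 224 224 224 225 225 226 226 224 224 224 224 228 230 177 165 127 145 143 169 169 167 162 164 169 166 164 164 165 164 163 165 162 133 145 183 163 162 160 148 101  58  37 103 117 113 116 117 125  84 131  84  74  70  75  75  73  73  75]
 [224 225 225 225 222 222 223 221 222 224 224 221 215 221 222 225 228 229 229 231 230 181 166 126 133 136 176 169 167 162 162 160 162 161 164 132 205 210 159 161 158 143 123  68  57 131 170 149 130 138 108 119 127  85  76  78  75  73  72  76  75]]
```

The top view puts the bung at (314.7, 214) against (315.8, 214.0) predicted for upright, and both hoops lie within 0.5 px of the prediction. One last check that the left end isn't perched on its lip.

Run:
```python
from fit import *
c=np.load("scene8.npz");g=cv2.cvtColor(c["img"],cv2.COLOR_RGB2GRAY)
a,b=axes(-.2207)
for dz in(0,.006):
  P=np.array([.497,-.2155,.065+dz/2])+.0022*a
  n=a*np.cos(dz/.14)+np.array([0,0,1])*np.sin(dz/.14)
  for s in(1,-1):
    H=proj(c,np.vstack([P+n*s*h+.035*(np.cos(th)[:,None]*b+np.sin(th)[:,None]*np.cross(b,n)) for h in(.062,.078)]))
    print(dz,s,"umin,vmin,vmax",H[:,0].min().round(1),H[:,1].min().round(1),H[:,1].max().round(1))
m=(g<80).astype(np.uint8)
n,l,st,ce=cv2.connectedComponentsWithStats(m[195:275,265:355])
for x in st[1:]:
    if x[4]>60: print("dark blob u,v,w,h,area",x+np.array([265,195,0,0,0]))
np.set_printoptions(linewidth=250)
print(g[203:240:1,268:292])
```

```text
0 1 umin,vmin,vmax 272.0 201.8 231.7
0 -1 umin,vmin,vmax 313.4 227.2 260.7
0.006 1 umin,vmin,vmax 272.0 199.7 229.4
0.006 -1 umin,vmin,vmax 313.3 227.4 260.5
dark blob u,v,w,h,area [273 203  24  29 191]
dark blob u,v,w,h,area [314 229  28  30 246]
dark blob u,v,w,h,area [325 237  17  20 169]
[[126 126 122 128 126 127 127 135 118 117 119 112 117 119 108  93  79  63  52  46  44  67 149 206]
 [122 125 126 123 129 131 134 136 138 134 124 115 109  98  79  68  68  71  66  65  64  55  49  70]
 [122 128 126 125 132 132 131 135 132 135 138 113  81  70  66  68  71  75  69  64  71  62  54  47]
 [125 127 124 120 129 129 127 130 130 132 128  86  63  71  70  72  77  72  60  54  39  41  54  51]
 [125 127 123 123 126 124 148 149 152 123  94  76  68  69  74  68  64  56  41  82 114 156 168 164]
 [112 119 124 119 120 144 185 186 164 102  72  65  76  74  74  65  48  50 154 189 214 242 233 228]
 [118 116 146 150 147 182 191 180 102  65  69  65  74  71  60  41  83 161 241 240 241 231 161 148]
 [142 137 178 186 187 185 189 146  76  64  73  73  75  66  43  76 178 239 237 234 231 168 106 101]
 [176 168 166 1
[... 2156 characters left out ...]
5 149]
 [117 118 119 122 111 123 114 113 103 112 116 112 116 123 110 106 107 109 108 109 108 110 112 143]
 [111 123 124 120 122 126 114 112 111 105 114 111 114 112 109 110 109 110 112 108 107 104 107 123]
 [111 118 121 117 121 127 114 115 107 122 109 104 112 116 114 110 113 106 105 113 111 101 105 102]
 [110 120 122 123 116 129 116 118 108 129 111 112 107 115 113 123 113 103 112 105 115 108 110 104]
 [115 119 125 119 120 126 117 118 113 107 105 111 107 107 107 128 114 108 109 107 107 111 108 110]
 [111 118 125 119 121 120 115 112 112 108 107 111 108 110 108 101 108 106 109 109 106 110 108 112]
 [115 114 117 121 121 124 118 116 109 113 111 109 107 102 106 133 109 104 105 111 110 111 114 107]]
```

Left hoop top is at v≈203 and right at v≈229, matching the level seated prediction (201.8 and 227.2) rather than a perched end. Both hoops are seated.

```bash
python3 -c "
from cell import robot;print(robot.close_job())"
```

```text
the job is handed in; nothing more can be done
None
```

The drum was rolled until its bung was on top, then laid in the cradle with both hoops seated and the bung upright by my camera checks; the job is handed in, but no verdict came back.

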